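Draw the locking pin and park it in the side notch

TASK

Unlock the hold-down bar of the slicing board: draw the pin with the crossbar handle straight up out of its hole in the bar, and park it upright in the open notch of the dark wooden cheek at the board's end, shank down in the notch and collar resting flat on the cheek's top. Leave the pin with the round knob where it is.

Things in the scene. Friction and masses are not known exactly. Their poses are not given: they have to be found in the camera images.
- slicing_board: Fixed dark wooden base 160 (x) x 300 (y) x 20 mm with a white plate and, along y, a lighter wooden hold-down bar. Bar ends: blocks 70 x 70 mm, top 65 mm above the worktop, with an upright hole, 20 mm wide, 45 deep, at x = 0, y = +105 and -105; a pin stands in each, in either order. Origin: centre of the underside, on the worktop; z up. On its +y side a dark cheek, 80 mm long, with the notch.
- notch (a point): Notch centre at the height of the cheek's top, at (-45, 175, 65) mm in the board's frame, axes parallel to the board's. An upright slot through the cheek's whole height, 30 mm wide along x, open at the top and the outer (+y) side, 50 mm deep along y (closed end at y = -25, cheek's outer face at +25). A wall 25 mm thick and 65 mm high stands on each side of it.
- crossbar_pin: Loose steel pin, about 0.15 kg, with a T handle: a crossbar 16 mm thick, 76 long, along the pin's y, centre 46 mm above the origin. Origin: centre of the underside of its round collar (56 mm wide, 6 thick); z up the pin. Shank 12 mm thick, 43 long below the origin; stem 12 mm thick above. At first in either hole, collar on the bar; crossbar within 15 degrees of the board's y.
- knob_pin: The other loose steel pin, in the other hole, to stay there: same shank and collar, but a ball knob 32 mm wide, its centre 32 mm above the origin. Origin: centre of the underside of its collar.
There are look-alikes about, which are no part of the job. Leave any blue look-alike of the crossbar_pin alone.

How it is judged:
By the outcome, as a careful person would: the job done as asked, in the order asked, and still so for the second after the job is handed in, with the robot touching nothing.
It also fails if it takes over 35 s, if anything falls off the work surface, if the arm or the gripper's body presses on something with over 40 N, if the wrist force passes 120 N, or if a joint passes its speed limit or range.

ROBOT

A 6-joint arm with a two-finger parallel gripper is mounted at the origin on a cart in front of the work surface, level with it; the furniture and walls round the work are solid. World frame = base frame: x ahead of the robot, y to its left, z up, the work surface at z = 0. Lengths are in m, angles in rad, forces in N, time in s.
With the tool pointing down it reaches from about 0.275 to 0.975 m from the base axis. Payload 8.4 kg.
Tool frame: the origin (TCP) lies on the centre line of the jaws, within the pads' length; the fingertips stand 17 mm ahead of it and the grasp point (between the pads) lies 2 mm behind it; z points along the fingers, y is the line along which they close (so a half turn about z gives the same grasp; the last joint's range is limited). The gripper opens to 92 mm and grips with 3 to 60 N. Pads are 20 mm wide; open, the fingers measure 128 mm over their backs; the gripper's body (75 mm by 189 mm) begins 69 mm behind the grasp point.
Start: joints at [-1.29, 0.353, 1.633, -0, 1.155, -0.002], TCP at [0.174, -0.6, 0.232] pointing down, gripper open.
Joint ranges: [-2.63, 2.63], [-0.92, 2.1], [0.06, 2.66], [-1.3, 4.44], [0, 2.69], [-3.02, 3.02]. Speed limits (rad/s): [2.22, 2.22, 2.79, 3.14, 3.14, 3.14].

INTERFACE

Orientations are given as a rotation vector (axis times angle).
In Python, from bench import read_state, eyes, manip gives the robot as it stands.
- The arm moves only by the shell command python3 -m jog 'ROWS' [FORCE]. ROWS is JSON, a list of rows, each a list of 7 numbers: the turn, a rotation vector about the tool's x, y, z in degrees, then the shift along the tool's x, y, z in mm, then the finger opening in mm, from 0 to 91.9. In form: [[wx, wy, wz, tx, ty, tz, grip], ...]. A call has exactly 8 rows; each row is the pose to reach, as a shift and turn from the pose commanded when the call began, along the tool's axes at that moment; what a row does not reach only later rows make up. A row lasts 1/8 s, in which the tool goes at most 62.5 mm and 10.7 degrees, less where a joint would pass 70% of its speed; a pose out of reach is approached as far as the arm can. A call with a gripper value outside its range is refused whole. The fingers move at their own pace and stop on an object; FORCE is the grip in N (left out, the last holds). Time passes only in rows, so rows that repeat a pose let the fingers close, or fill a call up. It gives the time, the measured TCP pose, the force, the opening and the grip force at its end, in the units of the state.
- read_state(): the state, without advancing time (a new reading comes with each control period).
- eyes.capture(name): name is "scene" or "top"; returns a dict with "img" (480x640x3 uint8, red, green, blue), "intrinsics" (3x3 intrinsics, pixels), "dist_coeffs" ([k1, k2, p1, p2, k3] as OpenCV has them; the pictures are not rectified), "R" (3x3) and "t" (3): a world point X has camera coordinates R X + t. Camera axes: x right, y down, z forward; pixel columns grow to the right and rows downward; lengths in m; the calibration is good to about 2 mm. A picture is of the moment at which its call begins. There is no depth.
- manip.sign_off(): hands the job in; it is judged then, once.
The state is a dict: "time_s": time; "joint_pos": joint angles; "dq": joint speeds; "effort": joint torques, N m; "tcp_pos": TCP position; "tcp_rot": TCP orientation; "wrist_force": force on the tool from outside, world axes, zero at the start; "wrist_torque": the same for the moment, N m; "opening": finger opening in m; "finger_force": force on a finger pad.
Only numpy, scipy, OpenCV 4.12 (cv2) and the standard library are available. Lean on these libraries where they do the work, as an engineer would, in place of code of your own. Each camera call takes 0.05 s, during which the arm holds its last target. There are 200 camera calls.

## Working session

There is one attempt and no reset: what is moved stays moved. The work goes in short steps, Python scripts to look and compute and a shell command to move; the robot and the scene stay as the last step left them, time stands still between calls to the robot, and variables do not carry over. Pictures are saved under pics/ and viewed, at most 10 in all, crops included, and the job is handed in when it is done.

```bash
mkdir -p pics; cat > h.py <<'E'
from bench import read_state, eyes, manip
import cv2, numpy as np
def cap(n,f=None):
    c=eyes.capture(n)
    if f: cv2.imwrite('pics/'+f,cv2.cvtColor(c['img'],cv2.COLOR_RGB2BGR))
    return c
def ray(c,uv):
    p=cv2.undistortPoints(np.array(uv,float).reshape(-1,1,2),np.array(c['intrinsics']),np.array(c['dist_coeffs'])).reshape(-1,2)
    R=np.array(c['R']);t=np.array(c['t'])
    d=np.c_[p,np.ones(len(p))]@R
    return -R.T@t,d
def onz(c,uv,z):
    o,d=ray(c,uv); return o+d*((z-o[2])/d[:,2])[:,None]
def proj(c,X):
    R=np.array(c['R']);
    return cv2.projectPoints(np.array(X,float).reshape(-1,1,3),cv2.Rodrigues(R)[0],np.array(c['t'],float),np.array(c['intrinsics']),np.array(c['dist_coeffs']))[0].reshape(-1,2)
E
python3 - <<'E'
from h import *
for n in ('top','scene'):
    c=cap(n,n+'0.png'); o,d=ray(c,[[320,240]]); print(n,o,d)
    np.savez(n+'0.npz',**c)
print(read_state())
E
```

```text
top [0.36038341 0.02085631 1.00026834] [[ 0.21595195  0.00828165 -0.97639524]]
scene [ 0.21931715 -0.39986238  0.70781677] [[ 0.41393727  0.48065355 -0.7732421 ]]
{'time_s': 0.1, 'joint_pos': array([-1.29037739e+00,  3.53584496e-01,  1.63403602e+00,  9.39169135e-06,
        1.15517930e+00, -2.44571123e-03]), 'dq': array([ 0.00123613, -0.00160363, -0.00264553, -0.00181539, -0.00066755,
        0.00121088]), 'effort': array([-6.77626449e-04, -5.94906378e+01, -3.34930766e+01,  6.98547880e-02,
        1.82678306e-02, -1.95132503e-05]), 'tcp_pos': array([ 0.17430523, -0.59977924,  0.2309454 ]), 'tcp_rot': array([-3.10904027e+00, -4.42668333e-01,  2.49240100e-04]), 'wrist_force': array([-0.10840782, -0.42785286, -0.39506925]), 'wrist_torque': array([-0.05333914, -0.01763577,  0.07865617]), 'finger_force': 0.0, 'opening': 0.09218757564655461}
```

View pics/top0.png

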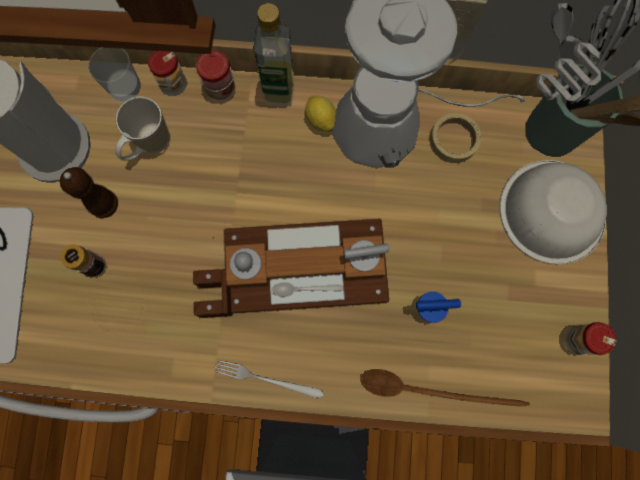

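View pics/scene0.png

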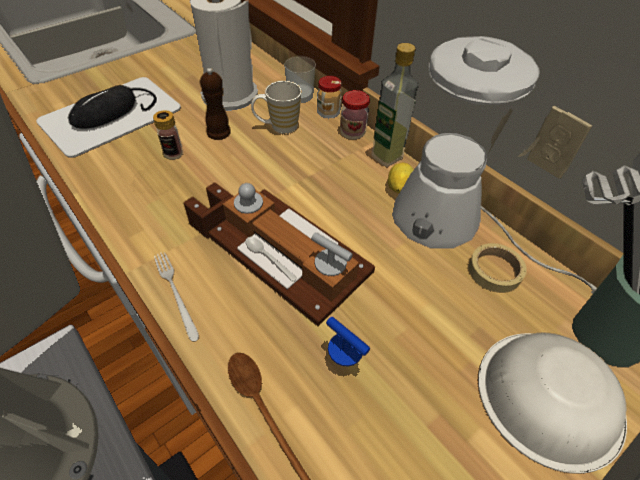

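The top view shows the board, with the crossbar pin at about (366,254) in the -y hole, the knob pin at (245,264), and the notch opening left at about (210,293). The blue look-alike stands off the board at (433,306). The scene view agrees: crossbar at (331,247), notch at (205,205).

```bash
python3 - <<'E'
from h import *
c={n:dict(np.load(n+'0.npz')) for n in('top','scene')}
im=c['top']['img'][205:330,185:400]; a=cv2.resize(im,None,fx=3.7,fy=3.7,interpolation=cv2.INTER_CUBIC)
im2=c['scene']['img'][170:330,175:385]; b=cv2.resize(im2,None,fx=3.7,fy=3.7,interpolation=cv2.INTER_CUBIC)
g=lambda x:cv2.cvtColor(cv2.convertScaleAbs(x,alpha=1.6),cv2.COLOR_RGB2BGR)
cv2.imwrite('pics/a.png',g(a));cv2.imwrite('pics/b.png',g(b))
# base outline: brown mask of board in top
t=c['top']; hsv=cv2.cvtColor(t['img'],cv2.COLOR_RGB2HSV)
m=((hsv[...,1]<70)&(hsv[...,2]>60)).astype(np.uint8); m[:225]=0;m[280:]=0;m[:,:335]=0;m[:,395:]=0
n,l,s,ce=cv2.connectedComponentsWithStats(m); print(s[1:],ce[1:])
# dark base corners
d=((hsv[...,2]<95)).astype(np.uint8); d[:205]=0;d[330:]=0;d[:,:185]=0;d[:,400:]=0
d=cv2.morphologyEx(d,cv2.MORPH_OPEN,np.ones((3,3)));p=cv2.findNonZero(d)
cs=max(cv2.findContours(d,0,2)[0],key=cv2.contourArea);print(cv2.approxPolyDP(cs,3,True).reshape(-1,2).tolist())
E
```

```text
[[335 225   6  21 101]
 [370 226   5   5  20]
 [344 241  45  31 876]
 [335 274   9   6  49]] [[336.94059406 235.61386139]
 [371.9        228.05      ]
 [364.94863014 254.58105023]
 [338.59183673 276.55102041]]
[[193, 271], [193, 283], [198, 288], [222, 288], [220, 300], [194, 302], [194, 314], [199, 317], [388, 301], [386, 275], [347, 277], [342, 271], [343, 300], [272, 305], [269, 280], [277, 276], [266, 277], [261, 283], [227, 284], [225, 269]]
```

View pics/a.png

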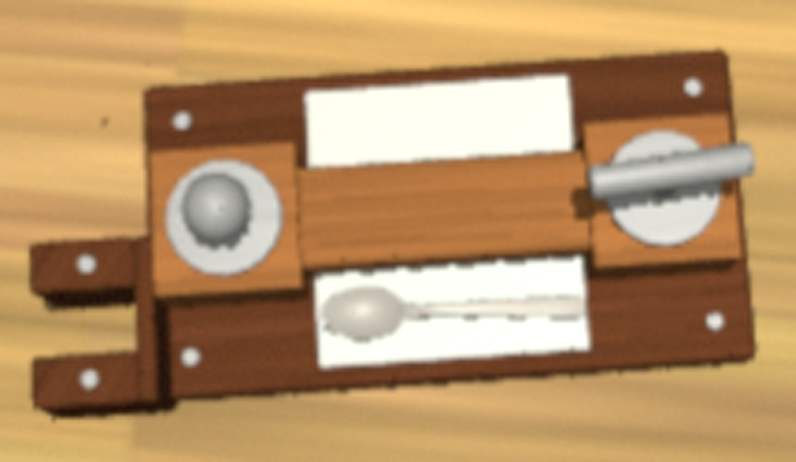

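View pics/b.png

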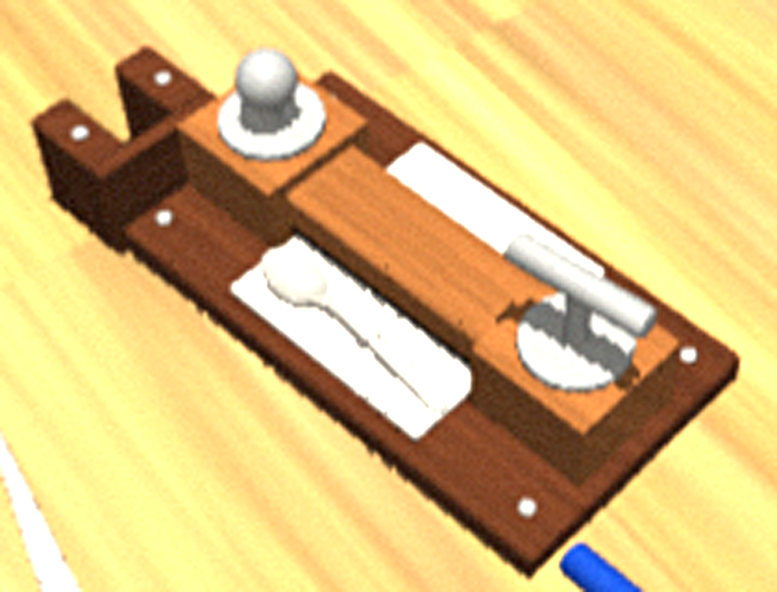

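The crops show the cheek rivets at about (86,264) and (89,380) in crop a. The block corners, collars and crossbar are clear in both crops, so I'll fit the board pose from these points and cross-check it in the scene view.

```bash
python3 - <<'E'
from h import *
T,S=[dict(np.load(n+'0.npz')) for n in('top','scene')]
A=lambda p:(np.array(p,float)+.5)/3.7-.5+[185,205]
B=lambda p:(np.array(p,float)+.5)/3.7-.5+[175,170]
pts=[ # crop a, board xyz mm
((583,123),(35,-70,65)),((727,113),(35,-140,65)),((742,260),(-35,-140,65)),((592,270),(-35,-70,65)),
((150,152),(35,140,65)),((295,142),(35,70,65)),((302,290),(-35,70,65)),((155,298),(-35,140,65)),
((30,243),(-5,200,65)),((33,360),(-60,200,65)),
((146,89),(80,150,20)),((724,52),(80,-150,20)),((754,357),(-80,-150,20))]
W=np.array([onz(T,A(p),b[2]/1e3)[0] for p,b in pts]);b=np.array([b for _,b in pts])/1e3
M,_=cv2.estimateAffinePartial2D(b[:,:2],W[:,:2]);print('scale',np.hypot(M[0,0],M[1,0]))
bc,wc=b[:,:2].mean(0),W[:,:2].mean(0);H=(b[:,:2]-bc).T@(W[:,:2]-wc)
th=np.arctan2(H[0,1]-H[1,0],H[0,0]+H[1,1]);R=np.array([[np.cos(th),-np.sin(th)],[np.sin(th),np.cos(th)]])
o=wc-R@bc;print('yaw',np.degrees(th),'o',o);print('res mm',((W[:,:2]-(b[:,:2]@R.T+o))*1e3).round(1).tolist())
w=lambda q:np.r_[R@np.array(q[:2])/1e3+o,q[2]/1e3]
print('hole-',w((0,-105,65)),'hole+',w((0,105,65)),'notch',w((-45,175,65)))
for n,q in dict(rivL=(-72.5,175,65),c1=(-5,200,65),c2=(-85,200,65),base=(-80,-150,20),base2=(80,-150,20),blk=(-35,-140,65)).items(): print(n,((proj(S,[w(q)])[0]-[175,170])*3.7).round())
print('collar top',onz(T,A((664,188)),.071),'scene',onz(S,B((575,341)),.071),'knob',onz(T,A((223,217)),.071))
# crossbar: axis pts, ends, two views at z
e=onz(T,[A((589,182)),A((752,160))],.111);f=onz(S,[B((513,248)),B((648,322))],.111)
for k in(e,f):print(k.round(4).tolist(),k.mean(0),np.linalg.norm(k[1]-k[0]),np.degrees(np.arctan2(*(k[1]-k[0])[[0,1]]))) 
np.savez('fit.npz',R=R,o=o)
s=read_state();print(cv2.Rodrigues(s['tcp_rot'])[0].round(3))
E
```

```text
Traceback (most recent call last):
cv2.error: OpenCV(4.12.0) /io/opencv/modules/calib3d/src/ptsetreg.cpp:1108: error: (-215:Assertion failed) count >= 0 && to.checkVector(2) == count in function 'estimateAffinePartial2D'
```

```bash
cat > fit.py <<'E'
from h import *
T,S=[dict(np.load(n+'0.npz')) for n in('top','scene')]
A=lambda p:(np.array(p,float)+.5)/3.7-.5+[185,205]
B=lambda p:(np.array(p,float)+.5)/3.7-.5+[175,170]
pts=[ # crop a, board xyz mm
((583,123),(35,-70,65)),((727,113),(35,-140,65)),((742,260),(-35,-140,65)),((592,270),(-35,-70,65)),
((150,152),(35,140,65)),((295,142),(35,70,65)),((302,290),(-35,70,65)),((155,298),(-35,140,65)),
((30,243),(-5,200,65)),((33,360),(-60,200,65)),
((146,89),(80,150,20)),((724,52),(80,-150,20)),((754,357),(-80,-150,20))]
W=np.array([onz(T,A(p),b[2]/1e3)[0] for p,b in pts]);b=np.array([b for _,b in pts])/1e3
bc,wc=b[:,:2].mean(0),W[:,:2].mean(0);H=(b[:,:2]-bc).T@(W[:,:2]-wc)
th=np.arctan2(H[0,1]-H[1,0],H[0,0]+H[1,1]);R=np.array([[np.cos(th),-np.sin(th)],[np.sin(th),np.cos(th)]])
print('scale',np.hypot(H[0,1]-H[1,0],H[0,0]+H[1,1])/((b[:,:2]-bc)**2).sum())
o=wc-R@bc;print('yaw',np.degrees(th),'o',o);print('res mm',((W[:,:2]-(b[:,:2]@R.T+o))*1e3).round(1).tolist())
w=lambda q:np.r_[R@np.array(q[:2])/1e3+o,q[2]/1e3]
print('hole-',w((0,-105,65)),'hole+',w((0,105,65)),'notch',w((-45,175,65)))
for n,q in dict(rivL=(-72.5,175,65),c1=(-5,200,65),c2=(-85,200,65),base=(-80,-150,20),base2=(80,-150,20),blk=(-35,-140,65)).items(): print(n,((proj(S,[w(q)])[0]-[175,170])*3.7).round())
print('collar top',onz(T,A((664,188)),.071),'scene',onz(S,B((575,341)),.071),'knob',onz(T,A((223,217)),.071))
e=onz(T,[A((589,182)),A((752,160))],.111);f=onz(S,[B((513,248)),B((648,322))],.111)
for k in(e,f):print(k.round(4).tolist(),k.mean(0),np.linalg.norm(k[1]-k[0]),np.degrees(np.arctan2(*(k[1]-k[0])[[0,1]])))
np.savez('fit.npz',R=R,o=o)
s=read_state();print(cv2.Rodrigues(s['tcp_rot'])[0].round(3))
E
python3 fit.py
```

```text
scale 0.9923070521013571
yaw 9.04784274146884 o [0.52818454 0.05274086]
res mm [[0.9, 0.5], [1.1, 0.5], [-0.9, -0.2], [-1.0, 1.6], [1.0, -0.2], [1.1, -0.3], [-0.8, -0.4], [0.0, -0.3], [0.6, -1.3], [-0.4, -1.6], [-0.8, -2.6], [-2.3, 2.0], [1.5, 2.4]]
hole- [ 0.54469675 -0.05095266  0.065     ] hole+ [0.51167233 0.15643439 0.065     ] notch [0.4562241  0.21848674 0.065     ]
rivL [ 73. 129.]
c1 [143.  41.]
c2 [ 23. 118.]
base [529. 561.]
base2 [743. 353.]
blk [581. 433.]
collar top [[ 0.54507481 -0.05118404  0.071     ]] scene [[ 0.54329869 -0.05226894  0.071     ]] knob [[0.51233628 0.15658216 0.071     ]]
[[0.5369, -0.0138, 0.111], [0.5537, -0.0874, 0.111]] [ 0.54529784 -0.05057501  0.111     ] 0.07555719994021312 167.08151761544215
[[0.5345, -0.0163, 0.111], [0.5549, -0.0859, 0.111]] [ 0.54470194 -0.05108129  0.111     ] 0.07256161381651782 163.60978178459482
[[ 0.96   0.279 -0.   ]
 [ 0.279 -0.96   0.001]
 [ 0.    -0.001 -1.   ]]
```

```bash
python3 -m jog '[[0,0,-5,21,-17,0,70],[0,0,-15,63,-52,0,70],[0,0,-25,105,-87,0,70],[0,0,-35,147,-122,0,70],[0,0,-45,189,-157,0,70],[0,0,-55,231,-192,0,70],[0,0,-65,273,-227,0,70],[0,0,-75,315,-262,0,70]]' 30
cat > rel.py <<'E'
# usage: rel.py x y z [yaw of crossbar deg]: world target -> tool-frame shift mm from the measured pose
from h import *; import sys
a=list(map(float,sys.argv[1:]));s=read_state();R=cv2.Rodrigues(s['tcp_rot'])[0]
print('shift',(R.T@(np.array(a[:3])-s['tcp_pos'])*1e3).round(1))
Rt=cv2.Rodrigues(s['tcp_rot'])[0]
if len(a)>3:
    y=np.radians(a[3]);yy=np.array([np.cos(y),np.sin(y),0]);z=np.array([0,0,-1.])
    for q in(yy,-yy): print('turn',np.degrees(cv2.Rodrigues(R.T@np.c_[np.cross(q,z),q,z])[0].ravel()).round(2))
print('tcp',s['tcp_pos'].round(4),'t',s['time_s'],'F',s['wrist_force'].round(2),'open',s['opening'].round(4),'q',s['joint_pos'].round(3))
E
python3 rel.py .5448 -.051 .175 13.5
```

```text
time_s: 1.1
tcp_pos: [0.4044, -0.2591, 0.2315]
tcp_rot: [-2.192, -2.251, -0.0]
wrist_force: [1.4, -0.0, 0.3]
opening: 0.0702
finger_force: 0.0
shift [204.3 145.9  56.5]
turn [ -0.    -0.   -11.98]
turn [ -0.     0.   168.02]Traceback (most recent call last):
  File "rel.py", line 9, in <module>
    print('tcp',s['tcp_pos'].round(4),'t',s['time_s'],'F',s['wrist_force'].round(2),'open',s['opening'].round(4),'q',s['joint_pos'].round(3))
                                                                                           ^^^^^^^^^^^^^^^^^^
AttributeError: 'float' object has no attribute 'round'
```

```bash
sed -i "s/s\['opening'\].round(4)/s['opening']/" rel.py; python3 -m jog '[[0,0,-3,35,25,5,60],[0,0,-6,75,54,15,60],[0,0,-9,115,82,28,60],[0,0,-12,155,111,42,60],[0,0,-12,190,136,52,60],[0,0,-12,204,146,56,60],[0,0,-12,204,146,56,60],[0,0,-12,204,146,56,60]]'
python3 rel.py .5448 -.051 .109 13.5; python3 - <<'E'
from h import *
c=cap('scene','hov.png')['img'][130:340,200:480]
t=cap('top')['img'][130:340,250:480]
cv2.imwrite('pics/hov.png',cv2.cvtColor(np.hstack([cv2.resize(c,(440,330)),cv2.resize(t,(360,330))]),cv2.COLOR_RGB2BGR))
E
```

```text
time_s: 2.1
tcp_pos: [0.5448, -0.0547, 0.1758]
tcp_rot: [-1.952, -2.462, 0.001]
wrist_force: [-0.1, 0.6, -0.2]
opening: 0.0598
finger_force: 0.0
shift [ 3.6  0.8 66.8]
turn [-0.02  0.02 -0.33]
turn [2.0000e-02 4.0000e-02 1.7967e+02]
tcp [ 0.5448 -0.0547  0.1758] t 2.1 F [-0.05  0.59 -0.15] open 0.059836121514934636 q [-0.102  0.296  1.853 -0.     0.993 -0.332]
```

View pics/hov.png

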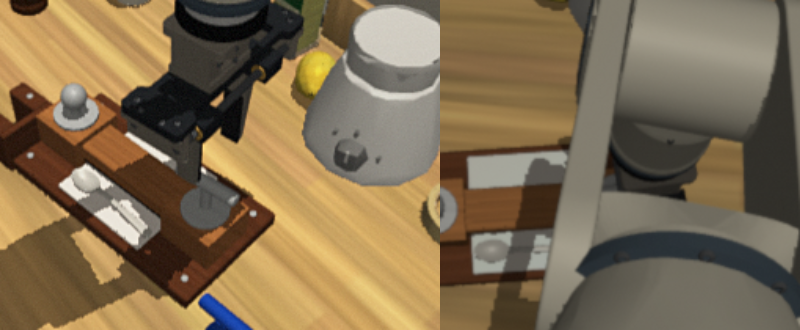

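The gripper hovers over the crossbar at about (205,190) in the left half, with the fingers straddling it. Next I descend, close, and check.

```bash
python3 rel.py .5448 -.051 .109 13.5; python3 -m jog '[[0,0,0,2,0,10,60],[0,0,0,3,1,25,60],[0,0,0,3,1,40,60],[0,0,0,3,1,55,60],[0,0,0,3,1,66,60],[0,0,0,3,1,66,40],[0,0,0,3,1,66,20],[0,0,0,3,1,66,5]]' 30;  python3 -m jog '[[0,0,0,0,0,0,5],[0,0,0,0,0,0,5],[0,0,0,0,0,0,5],[0,0,0,0,0,0,5],[0,0,0,0,0,0,5],[0,0,0,0,0,0,5],[0,0,0,0,0,0,5],[0,0,0,0,0,0,5]]' 40; python3 rel.py .5448 -.051 .109 13.5
```

```text
shift [ 3.8  0.7 67. ]
turn [ 0.01  0.02 -0.37]
turn [ 3.0000e-02 -2.0000e-02  1.7963e+02]
tcp [ 0.545  -0.0548  0.176 ] t 2.2 F [-0.07  0.15 -0.24] open 0.06012041774821092 q [-0.103  0.296  1.853 -0.     0.993 -0.332]
time_s: 3.2
tcp_pos: [0.5462, -0.0506, 0.1101]
tcp_rot: [1.951, 2.461, 0.001]
wrist_force: [-0.3, -0.1, -0.1]
opening: 0.0324
finger_force: 0.0
time_s: 4.2
tcp_pos: [0.5459, -0.0505, 0.1099]
tcp_rot: [1.951, 2.462, 0.0]
wrist_force: [-1.1, 1.5, 5.6]
opening: 0.0147
finger_force: 40.0
shift [-0.3 -1.2  0.9]
turn [ 0.01 -0.   -0.3 ]
turn [-0.000e+00 -2.000e-02  1.797e+02]
tcp [ 0.5459 -0.0505  0.1099] t 4.2 F [-1.14  1.52  5.58] open 0.014742280959618912 q [-0.095  0.385  1.901  0.     0.855 -0.325]
```

```bash
python3 -m jog '[[0,0,0,0,0,-5,5],[0,0,0,0,0,-15,5],[0,0,0,0,0,-27,5],[0,0,0,0,0,-42,5],[0,0,0,0,0,-60,5],[0,0,0,0,0,-80,5],[0,0,0,0,0,-100,5],[0,0,0,0,0,-110,5]]' 40; python3 -m jog '[[0,0,0,0,0,0,5],[0,0,0,20,-2,0,5],[0,0,0,40,-5,0,5],[0,0,0,60,-7,0,5],[0,0,0,80,-10,0,5],[0,0,0,95,-12,0,5],[0,0,0,100,-12,0,5],[0,0,0,100,-12,0,5]]'; python3 rel.py .4562 .2185 .22 13.5;python3 - <<'E'
from h import *
c=cap('scene')['img'][60:360,140:540]
cv2.imwrite('pics/lift.png',cv2.cvtColor(cv2.resize(c,(800,600)),cv2.COLOR_RGB2BGR))
E
```

```text
time_s: 5.2
tcp_pos: [0.5463, -0.0506, 0.2215]
tcp_rot: [1.95, 2.461, 0.002]
wrist_force: [-0.4, 1.1, -1.9]
opening: 0.0149
finger_force: 40.0
time_s: 6.2
tcp_pos: [0.5113, 0.0443, 0.2197]
tcp_rot: [1.95, 2.463, 0.0]
wrist_force: [0.0, -0.5, -2.6]
opening: 0.0148
finger_force: 40.0
shift [182.2 -13.8  -0.4]
turn [ 0.02  0.01 -0.26]
turn [ 2.0000e-02 -2.0000e-02  1.7974e+02]
tcp [0.5113 0.0443 0.2197] t 6.2 F [ 0.01 -0.52 -2.58] open 0.014787545057438668 q [ 0.084  0.192  1.882 -0.     1.067 -0.147]
```

View pics/lift.png

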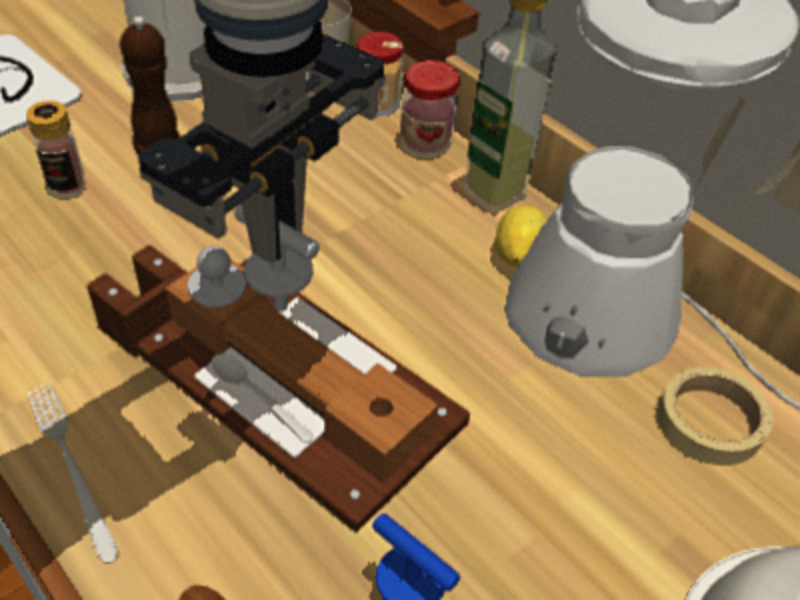

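The pin is lifted clear and upright, with its shank at about (283,300), and the empty hole shows at (380,407). The knob pin is undisturbed. Next is the move over the notch.

```bash
python3 -m jog '[[0,0,0,15,-1,0,5],[0,0,0,45,-3,0,5],[0,0,0,80,-6,0,5],[0,0,0,115,-9,0,5],[0,0,0,150,-11,0,5],[0,0,0,172,-13,0,5],[0,0,0,181,-14,0,5],[0,0,0,181,-14,0,5]]'; python3 -m jog '[[0,0,0,0,0,5,5],[0,0,0,0,0,15,5],[0,0,0,0,0,25,5],[0,0,0,0,0,35,5],[0,0,0,0,0,45,5],[0,0,0,0,0,52,5],[0,0,0,0,0,55,5],[0,0,0,0,0,55,5]]';python3 rel.py .4562 .2185 .11 13.5;python3 - <<'E'
from h import *
c=cap('scene')['img'][100:250,140:340]
cv2.imwrite('pics/over.png',cv2.cvtColor(cv2.resize(c,(800,600)),cv2.COLOR_RGB2BGR))
E
```

```text
time_s: 7.25
tcp_pos: [0.4561, 0.2173, 0.2195]
tcp_rot: [1.95, 2.463, -0.0]
wrist_force: [0.1, 0.3, -2.4]
opening: 0.0149
finger_force: 40.0
time_s: 8.25
tcp_pos: [0.4563, 0.2171, 0.1645]
tcp_rot: [-1.951, -2.462, 0.0]
wrist_force: [0.4, 0.2, -1.6]
opening: 0.0148
finger_force: 40.0
shift [ 1.3  0.3 54.5]
turn [-0.01  0.   -0.29]
turn [0.0000e+00 1.0000e-02 1.7971e+02]
tcp [0.4563 0.2171 0.1645] t 8.25 F [ 0.39  0.2  -1.59] open 0.014842768813453484 q [ 0.441  0.248  1.95  -0.     0.943  0.211]
```

View pics/over.png

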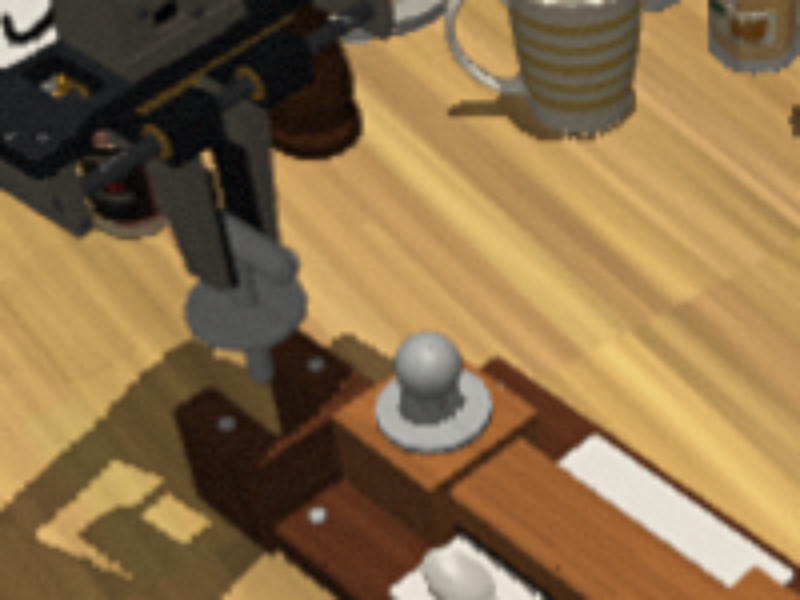

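The shank tip is at about (260,378) in the crop, between the two cheek walls with rivets at (227,424) and (316,364). I'll check the tip by ray and then descend to just above the seat.

```bash
python3 - <<'E'
from h import *
S=dict(np.load('scene0.npz'));print(onz(S,[[260/4+139.6,378/4+99.6]],.0766))
E
python3 -m jog '[[0,0,0,1,0,6,5],[0,0,0,1,0,14,5],[0,0,0,1,0,22,5],[0,0,0,1,0,30,5],[0,0,0,1,0,37,5],[0,0,0,1,0,43,5],[0,0,0,1,0,47,5],[0,0,0,1,0,50,5]]';python3 rel.py .4562 .2185 .11 13.5
```

```text
[[0.45434209 0.21696864 0.0766    ]]
time_s: 9.3
tcp_pos: [0.4561, 0.2181, 0.1144]
tcp_rot: [1.951, 2.462, 0.0]
wrist_force: [-0.5, 0.1, -1.7]
opening: 0.0148
finger_force: 40.0
shift [0.3 0.2 4.4]
turn [ 0.  -0.  -0.3]
turn [ -0.   -0.  179.7]
tcp [0.4561 0.2181 0.1144] t 9.3 F [-0.51  0.11 -1.67] open 0.014775849361373636 q [0.443 0.322 1.988 0.    0.832 0.213]
```

```bash
python3 -m jog '[[0,0,0,0,0,1,5],[0,0,0,0,0,2,5],[0,0,0,0,0,3,5],[0,0,0,0,0,4,5],[0,0,0,0,0,4.5,5],[0,0,0,0,0,4.5,5],[0,0,0,0,0,4.5,5],[0,0,0,0,0,4.5,5]]' 15;python3 rel.py .4562 .2185 .11 13.5
```

```text
time_s: 10.3
tcp_pos: [0.4561, 0.2181, 0.1101]
tcp_rot: [1.951, 2.462, 0.0]
wrist_force: [-0.1, 0.2, -2.9]
opening: 0.0157
finger_force: 15.0
shift [0.4 0.2 0.1]
turn [ 0.  -0.  -0.3]
turn [ -0.   -0.  179.7]
tcp [0.4561 0.2181 0.1101] t 10.3 F [-0.05  0.18 -2.92] open 0.015714876349469123 q [0.443 0.328 1.991 0.    0.822 0.213]
```

```bash
python3 -m jog '[[0,0,0,0,0,0.3,5],[0,0,0,0,0,0.6,5],[0,0,0,0,0,0.9,5],[0,0,0,0,0,1.2,5],[0,0,0,0,0,1.5,5],[0,0,0,0,0,1.5,5],[0,0,0,0,0,1.5,5],[0,0,0,0,0,1.5,5]]' 8;python3 rel.py .4562 .2185 .11 13.5
```

```text
time_s: 11.3
tcp_pos: [0.456, 0.2182, 0.1095]
tcp_rot: [-1.951, -2.462, -0.0]
wrist_force: [-3.9, -1.3, 11.7]
opening: 0.0158
finger_force: 8.0
shift [ 0.3  0.2 -0.5]
turn [ 0.01 -0.01 -0.3 ]
turn [-2.000e-02 -2.000e-02  1.797e+02]
tcp [0.456  0.2182 0.1095] t 11.3 F [-3.86 -1.33 11.73] open 0.01584175868143755 q [0.443 0.329 1.992 0.    0.821 0.213]
```

Contact: the collar is seated, at about 12 N. Next I ease off by about 1 mm, open gently and retreat up.

```bash
python3 -m jog '[[0,0,0,0,0,-0.7,5],[0,0,0,0,0,-0.7,5],[0,0,0,0,0,-0.7,18],[0,0,0,0,0,-0.7,24],[0,0,0,0,0,-0.7,32],[0,0,0,0,0,-0.7,40],[0,0,0,0,0,-0.7,40],[0,0,0,0,0,-0.7,40]]' 5;  python3 -m jog '[[0,0,0,0,0,-5,40],[0,0,0,0,0,-20,40],[0,0,0,0,0,-40,40],[0,0,0,0,0,-65,40],[0,0,0,0,0,-90,40],[0,0,0,0,0,-115,40],[0,0,0,0,0,-130,40],[0,0,0,0,0,-130,40]]'; python3 -m jog '[[0,0,0,-20,0,0,40],[0,0,0,-60,0,0,40],[0,0,0,-100,0,0,40],[0,0,0,-145,0,0,40],[0,0,0,-190,0,0,40],[0,0,0,-225,0,0,40],[0,0,0,-240,0,0,40],[0,0,0,-240,0,0,40]]'; python3 - <<'E'
from h import *
c=cap('scene')['img'][120:300,150:390];t=cap('top')['img'][200:335,180:360]
cv2.imwrite('pics/end.png',cv2.cvtColor(np.hstack([cv2.resize(c,(400,300)),cv2.resize(t,(400,300))]),cv2.COLOR_RGB2BGR))
E
```

```text
time_s: 12.3
tcp_pos: [0.4561, 0.2181, 0.1093]
tcp_rot: [1.951, 2.462, 0.0]
wrist_force: [0.6, -0.2, 0.5]
opening: 0.0399
finger_force: 0.0
time_s: 13.3
tcp_pos: [0.4566, 0.2184, 0.2406]
tcp_rot: [1.951, 2.461, 0.004]
wrist_force: [-0.4, -0.4, 0.3]
opening: 0.0396
finger_force: 0.0
time_s: 14.3
tcp_pos: [0.5106, -0.0158, 0.2386]
tcp_rot: [-1.953, -2.46, 0.001]
wrist_force: [0.2, -0.0, -0.0]
opening: 0.0397
finger_force: 0.0
```

View pics/end.png

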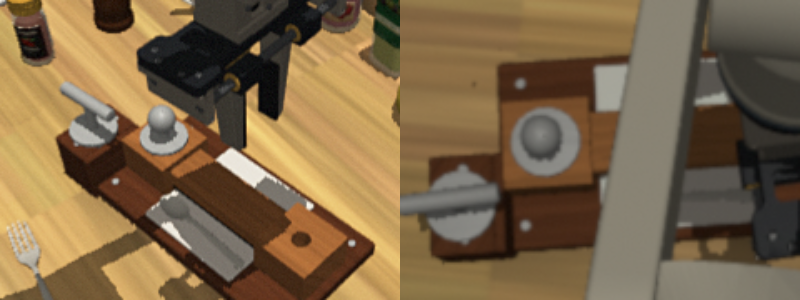

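The final view shows the pin upright in the notch, collar at about (92,127) left and (462,205) right, flat on the cheek. The knob pin is untouched and the gripper is clear.

```bash
python3 -c "
from bench import manip;print(manip.sign_off())"
```

```text
the job is handed in; nothing more can be done
None
```

The crossbar pin is out of the bar and parked upright in the cheek's notch with its collar flat on top; the knob pin was left in place, and the job was handed in at about 14 s of the 35 s allowed.

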